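# Index a locked bottle carousel with its pull-and-twist plunger

## Task

The round carousel is locked by a sprung plunger. Pull its T handle up, twist it so that it stays out by itself and let go; turn the dial by its black post until its dropper bottle (the tall one with the pointed cap) stands at the front place, opposite the plunger, by the tab with the diamond pointer; then twist the T handle back so that the plunger drops fully home and locks the dial there. Leave the bottle and vials standing in their pockets and do not disturb the things lying around.

Things in the scene. Friction and masses are not known exactly. Their poses are not given: they have to be found in the camera images.
- carousel: Fixed base: grey round plate 188 mm across, 12 mm thick; at its rear a bracket 46 mm high that holds the plunger over the dial's rim, at its front a tab with a small dark diamond, the pointer. Origin: on the dial's axis at the table. x points to the rear (to the plunger), -x to the front pointer, z up. The front faces the robot within about 25 degrees.
- dial_axis (a point): Point on the dial's vertical turning axis at the height of the dial's top face (28 mm above the table).
- dial (a joint): Angle of the aluminium dial (168 mm across, top 28 mm above the table), rad, counterclockwise from above; starts at 0, stops at +-1.2. Three rim notches 60 degrees apart lock it at -1.047, 0 and 1.047; the round-ended pin pulls it in from up to 2 degrees off. Friction 0.05 N m holds it. Three ring pockets (22 mm inside, 14 mm high) 52 mm from its axis: front and 60 degrees to either side.
- handle_grip (a point): Grip point of the dial's upright round black post, 18 mm in diameter, on a lever that sticks out of the dial, 105 mm from the dial's axis; at dial 0 it is right at the front, over the pointer. The point lies on the post's axis 62 mm above the table; the post runs from 26 to 80 mm above the table.
- plunger (a joint): Lift of the plunger in m: 0 = fully home (pin in a dial notch), 0.020 = its top stop. A spring pulls it down, 6.5 N at home, 11 N at 0.018. Beyond 0.014 its T handle can be twisted. Twisted 60 degrees and let go it rests in a shallow notch at about 0.012, the pin clear of the dial. Off a dial notch the pin stops on the dial at about 0.009.
- plunger_twist (a joint): Twist of the T handle in rad, counterclockwise from above: 0 = bar along the carousel's x (radial), where the plunger goes down; 1.047 = parked, in a shallow notch 1.8 mm deep (lift the bar 3 to 4 mm before twisting back). Turns from -0.05 to 1.15, only while lifted.
- tbar_grip (a point): Centre of the plunger's T handle: level black bar 48 mm long (its x axis), 12 mm wide (y), 16 mm high. It lies on the plunger's vertical axis, 74 mm behind the dial's axis, 92 mm above the table when home, and rises with the plunger. When home the bar's underside is 16 mm above a steel sleeve of 32 mm diameter, whose top is 68 mm above the table.
- front_place (a point): The front place: the point on the dial's top, fixed to the base, 52 mm in front of the dial's axis, behind the pointer, where the dropper bottle must come to stand.
- dropper: The dropper bottle: white, 20 mm in diameter, 64 mm high with a tapering pointed cap; loose in the dial's left or right pocket. Origin: centre of its underside, z up along the bottle.
- vial_a: A short flat-capped vial, 20 mm in diameter, 38 mm high, loose in the side pocket opposite the dropper's. Origin: centre of its underside.
- vial_b: A second such vial, in the pocket that is at the front at the start. Origin: centre of its underside.
- timer: A white kitchen timer, 64x64x20 mm, lying to the right of the carousel: leave alone. Origin: centre of its underside.
- tape_roll: A roll of tan tape, 104 mm across, 25 mm high, lying to the right of the carousel: leave alone. Origin: centre of its underside.
- stapler: A black stapler, 34x138x40 mm, lying to the left of the carousel: leave alone. Origin: centre of its underside.

How it is judged (in metres and radians):
On the way, in this order (a step that is already met when the one before it is completed fails the run):
1. the plunger is parked: lifted and twisted, staying out by itself with the fingers off it (value of joint plunger above 0.0105 m and value of joint plunger_twist above 0.8 rad and contact force between the fingers and plunger_twist below 0.3 N), for 0.2 s.
2. the dial is turned until the dropper bottle is at the front place, with the plunger still parked (value of joint plunger above 0.0105 m and value of joint plunger_twist above 0.8 rad and horizontal distance between dropper and front_place below 0.006 m), for 0.2 s.
At the end, for the whole second after the job is handed in: The plunger is home (within 2 mm), its T handle twisted back (within 0.15 rad), the dial at rest with the dropper bottle within 6 mm of the front place; bottle and vials upright (0.15 rad), undersides within 4 mm of the dial top, vials under 60 mm from its axis (value of joint plunger below 0.002 m and value of joint plunger_twist below 0.15 rad and horizontal distance between dropper and front_place below 0.006 m and angle between each of dropper, vial_a, vial_b's own z axis and vertical below 0.15 rad and z of dropper in the frame of carousel between 0.024 and 0.032 m and z of vial_a in the frame of carousel between 0.024 and 0.032 m and z of vial_b in the frame of carousel between 0.024 and 0.032 m and horizontal distance between each of vial_a, vial_b and dial_axis below 0.06 m and velocity of joint dial between -0.05 and 0.05 rad/s); the robot touches nothing.
It fails at once if the dropper bottle or a vial is tipped over or lifted out of its pocket (angle between any of dropper, vial_a, vial_b's own z axis and vertical above 0.5 rad or z of any of dropper, vial_a, vial_b in the frame of carousel above 0.04 m).
It fails at once if the timer, the tape roll or the stapler is moved by more than 20 mm (distance of any of timer, tape_roll, stapler from where it was at the start of the episode above 0.02 m).
It also fails if it takes over 64 s, if anything falls off the work surface, if the arm or the gripper's body presses on something with over 40 N, if the wrist force passes 120 N, or if a joint passes its speed limit or range.

## Robot

A 6-joint arm with a two-finger parallel gripper is mounted at the origin on a cart in front of the work surface, level with it; the furniture and walls round the work are solid. World frame = base frame: x ahead of the robot, y to its left, z up, the work surface at z = 0. Lengths are in mm, angles in rad, forces in N, time in s.
With the tool pointing down it reaches from about 325 to 750 mm from the base axis. Payload 7.6 kg.
Tool frame: the origin (TCP) lies between the finger pads; the fingertips stand 14 mm ahead of it and the grasp point (between the pads) lies 5 mm behind it; z points along the fingers, y is the direction in which the jaws open and shut (so a half turn about z gives the same grasp; the last joint's range is limited). The gripper opens to 85 mm and grips with 20 to 120 N. Pads are 22 mm wide; open, the fingers measure 114 mm over their backs; the gripper's body (76 mm by 85 mm) begins 54 mm behind the grasp point. The pads swing forward as they close: fully open they stand 13 mm farther back than shut.
Start: joints at [-1.185, 0.052, 1.401, -0, 1.689, -0.07], TCP at [231.121, -471.41, 245.323] pointing down, gripper open.
Joint ranges: [-2.9, 2.9], [-0.91, 2.17], [0.12, 2.37], [-1.06, 4.2], [0.26, 2.73], [-2.93, 2.93]. Speed limits (rad/s): [2.57, 2.57, 3.01, 3.14, 3.14, 3.14].

## Interface

Orientations are given as a 3x3 rotation matrix whose columns are the frame's x, y, z axes.
In Python, from bench import manip gives the robot as it stands.
- The arm moves only by the tool jog_arm, never from a script. Its argument "motion" is a list of rows, each an object with "offset": the shift along the tool's x, y, z scaled (see below), a list of three; "roll": the turn about the tool's z scaled (see below). In form: [{"offset": [x, y, z], "roll": roll}, ...]. A call has 1 to 12 rows; each row shifts and turns the commanded pose from where the row before left it, along the tool's axes as they then stand; what a row does not reach is not made up. The controller multiplies each number of a shift by 0.3 m and each number of a turn by 180 degrees. A row lasts 1/8 s, in which the tool goes at most 62.5 mm and 10.7 degrees, less where a joint would pass 70% of its speed; a pose out of reach is approached as far as the arm can. A call with a number of a shift or a turn outside -1 to 1 is refused whole. A call with a gripper value outside its range is refused whole. "jaw" is the closure, from 0 (fully open) to 1 (shut), set as the call begins (left out, the last holds). The fingers move at their own pace and stop on an object; "grip_force" is the grip in N (left out, the last holds). Time passes only in rows, so rows that do not move let the fingers close. It gives the time, the measured TCP pose, the force and the opening at its end, in the units of the state.
- manip.sense(): the state, without advancing time (a new reading comes with each control period).
- manip.read_camera(name): name is "scene" or "top" or "wrist"; returns a dict with "color" (480x640x3 uint8, blue, green, red), "fovy" (degrees; the focal length in pixels is half the picture's height over the tangent of half this angle, whatever the lens; pixels are square), "cx", "cy" (the principal point, pixels), "k1" (the pictures are not rectified: a ray, as slopes to the right and down, at radius r is drawn at 1 + k1 r^2 times it, then the intrinsics apply), "R" (3x3) and "t" (3): a world point X has camera coordinates R X + t. Camera axes: x right, y down, z forward; pixel columns grow to the right and rows downward; lengths in mm; the calibration is good to about 2 mm. A picture is of the moment at which its call begins. There is no depth.
- manip.close_job(): hands the job in, once; it reports no verdict.
The state is a dict: "time": time; "joint_pos": joint angles; "joint_vel": joint speeds; "tau": joint torques, N m; "eef_pos": TCP position; "ee_rot": TCP orientation; "wrist_force": force on the tool from outside, world axes, zero at the start; "ft_torque": the same for the moment, N m; "grip_width": finger opening in mm.
Only numpy, scipy, OpenCV 4.12 (cv2) and the standard library are available. Lean on these libraries where they do the work, as an engineer would, in place of code of your own. Each camera call takes 0.05 s, during which the arm holds its last target.

## Working session

There is one attempt and no reset: what is moved stays moved. The work goes in short steps, Python scripts to look and compute and a tool call to move; the robot and the scene stay as the last step left them, time stands still between calls to the robot, and variables do not carry over. Pictures are saved under pics/ and viewed, and the job is handed in when it is done.

Besides the shell and the picture viewer there is one more tool, called after ">>>" as name(argument=value, ...) on one line, values as JSON. jog_arm: Moves the arm, as the interface text tells. Shifts and turns lie within -1 to 1; 1 stands for 0.3 m of shift or 180 degrees of turn. Its arguments: {"type":"object","properties":{"motion":{"type":"array","items":{"type":"object","properties":{"offset":{"type":"array","items":{"type":"number"}},"roll":{"type":"number"}}}},"jaw":{"type":"number"},"grip_force":{"type":"number"}},"required":["motion"]}

```bash
mkdir -p pics; cat > h.py <<'E'
import numpy as np,cv2
from bench import manip
def shot(n,f):
    c=manip.read_camera(n); cv2.imwrite(f'pics/{f}.png',c['color']); np.save(f'pics/{f}.npy',{k:c[k] for k in c if k!='color'},allow_pickle=True); return c
def load(f): return np.load(f'pics/{f}.npy',allow_pickle=True).item()
def K(c):
    f=240/np.tan(np.radians(c['fovy'])/2); return np.array([[f,0,c['cx']],[0,f,c['cy']],[0,0,1.]]),np.array([c['k1'],0,0,0,0.])
def ray(c,u,v):
    k,d=K(c); p=cv2.undistortPoints(np.array([[[u,v]]],float),k,d)[0,0]; R=np.array(c['R']);t=np.array(c['t'])
    return -R.T@t, R.T@np.array([p[0],p[1],1])
def atz(c,u,v,z):
    o,r=ray(c,u,v); return o+r*(z-o[2])/r[2]
def proj(c,X):
    k,d=K(c); X=np.atleast_2d(np.array(X,float)); R=np.array(c['R']);t=np.array(c['t']).reshape(3,1)
    return cv2.projectPoints(X.reshape(-1,1,3),cv2.Rodrigues(R)[0],t,k,d)[0][:,0]
def crop(f,x0,y0,w,h,s,out):
    im=cv2.imread(f'pics/{f}.png')[y0:y0+h,x0:x0+w]; cv2.imwrite(f'pics/{out}.png',cv2.resize(im,None,fx=s,fy=s,interpolation=cv2.INTER_CUBIC))
E
python3 - <<'E'
from h import *
for n in('scene','top'):
    c=shot(n,n+'0'); print(n,c['fovy'],c['cx'],c['cy'],c['k1'],(-np.array(c['R']).T@np.array(c['t'])).round())
s=manip.sense(); print(s)
E
```

```text
scene 55.271295060850576 319.3757104346057 240.46693120605977 0.0016923435714526994 [ 166. -801.  590.]
top 45.85749608361145 312.3318197794493 240.84883484595085 0.04546213235597502 [ 3.110e+02 -1.000e+00  1.452e+03]
{'time': 0.1, 'joint_pos': array([-1.18535744e+00,  5.27809382e-02,  1.40162066e+00, -2.59012469e-05,
        1.68861413e+00, -7.03441455e-02]), 'joint_vel': array([-0.00044916, -0.00099044, -0.00603352,  0.00080585, -0.00010541,
        0.00118924]), 'tau': array([ 4.73508771e-04, -3.82581496e+01, -3.60987139e+01, -1.20520881e-04,
        4.74294968e-03, -4.08122423e-05]), 'eef_pos': array([ 230.98555317, -471.17523995,  244.55417245]), 'ee_rot': array([[ 8.97917992e-01,  4.40162433e-01, -5.58859825e-04],
       [ 4.40162781e-01, -8.97917041e-01,  1.30899267e-03],
       [ 7.43596391e-05, -1.42135737e-03, -9.99998987e-01]]), 'wrist_force': array([-0.10939077, -0.73175896,  0.11744997]), 'ft_torque': array([ 0.02336863, -0.02568917,  0.00521923]), 'grip_width': 85.4818328012208}
```

View pics/scene0.png

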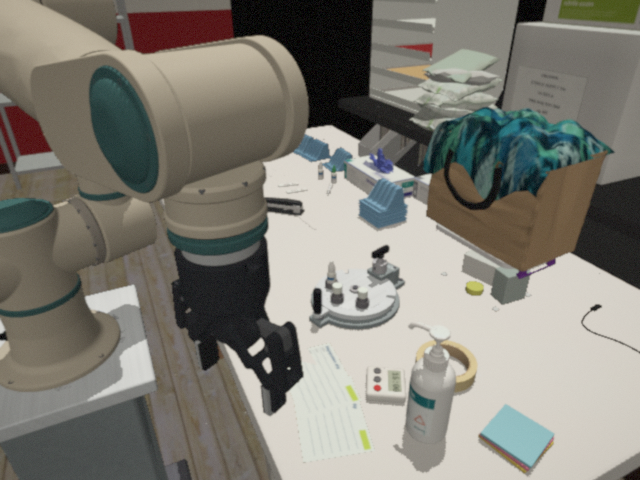

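View pics/top0.png

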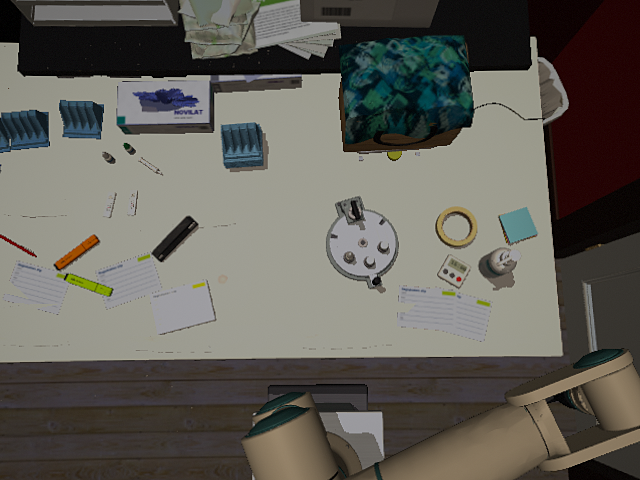

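```bash
python3 - <<'E'
from h import *
crop('top0',310,180,110,120,5,'tc'); crop('scene0',290,230,130,110,6,'sc')
E
```

```text
(no output)
```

View pics/tc.png

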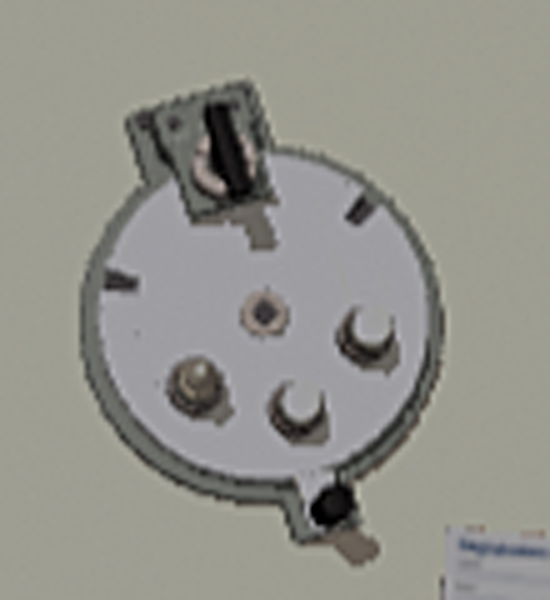

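View pics/sc.png

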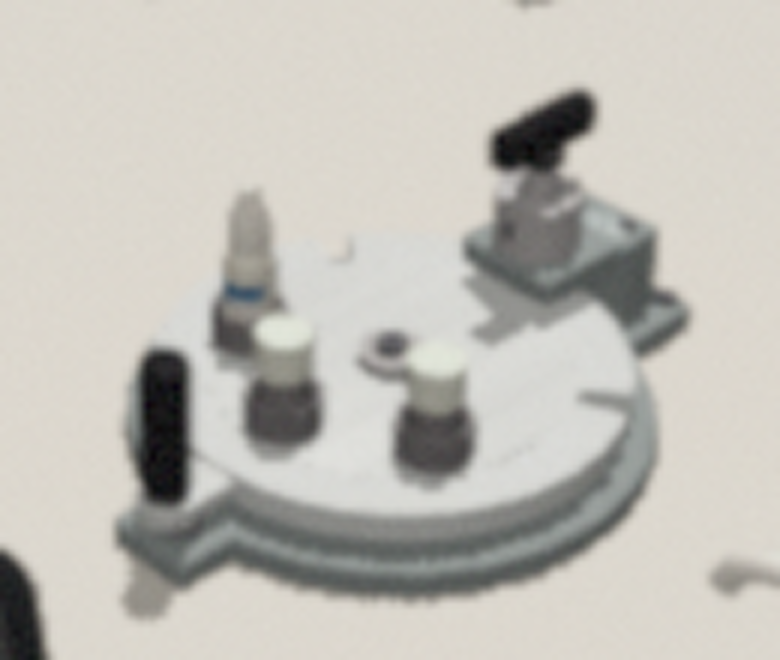

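```bash
python3 - <<'E'
from h import *
from scipy.optimize import least_squares
t,s=load('top0'),load('scene0')
T=lambda x,y:((x+.5)/5-.5+310,(y+.5)/5-.5+180)
S=lambda x,y:((x+.5)/6-.5+290,(y+.5)/6-.5+230)
obs=[(t,T(264,312),(0,0,30)),(t,T(227,148),(74,0,98)),(t,T(333,502),(-105,0,78)),
(s,S(390,348),(0,0,30)),(s,S(543,130),(74,0,92)),(s,S(165,362),(-105,0,78)),(s,S(163,490),(-105,0,32))]
def W(p,l):
    c,q=np.cos(p[2]),np.sin(p[2]); return [p[0]+c*l[0]-q*l[1],p[1]+q*l[0]+c*l[1],l[2]]
def f(p): return np.concatenate([proj(c,W(p,l))[0]-o for c,o,l in obs])
r=least_squares(f,[500,-100,0]);print(r.x,f(r.x).reshape(-1,2).round(2))
for c,o,l in obs: print(atz(c,*o,l[2]).round(1), np.round(W(r.x,l),1))
for l in [(0,0,28),(74,0,92),(-105,0,62),(-52,0,28)]: print(np.round(W(r.x,l),1))
# tof T bar ends direction
a=atz(t,*T(215,108),98);b=atz(t,*T(240,193),98);print(a,b,np.arctan2(*(a-b)[[1,0]]))
E
```

```text
[ 5.64622474e+02 -1.20535055e+02  2.85484486e-01] [[-0.28  0.61]
 [ 0.09  0.06]
 [ 0.74 -0.16]
 [ 0.15  1.25]
 [-0.16 -0.28]
 [-0.27  0.16]
 [ 0.44 -1.95]]
[ 566.2 -121.3   30. ] [ 564.6 -120.5   30. ]
[635.8 -99.5  98. ] [635.6 -99.7  98. ]
[ 463.5 -148.3   78. ] [ 463.9 -150.1   78. ]
[ 566.5 -116.5   30. ] [ 564.6 -120.5   30. ]
[ 635.3 -100.8   92. ] [635.6 -99.7  92. ]
[ 464.6 -149.9   78. ] [ 463.9 -150.1   78. ]
[ 460.5 -155.2   32. ] [ 463.9 -150.1   32. ]
[ 564.6 -120.5   28. ]
[635.6 -99.7  92. ]
[ 463.9 -150.1   62. ]
[ 514.7 -135.2   28. ]
[656.00317206 -94.04801665  98.        ] [ 613.14426659 -105.31592595   98.        ] 0.2570891218657981
```

```bash
cat >> h.py <<'E'
def to(x,y,z,ang=None):
    "ang: desired tool x heading deg; total translation first(in current axes), roll"
    s=manip.sense(); p=np.array(s['eef_pos']);R=np.array(s['ee_rot']); d=R.T@(np.array([x,y,z])-p)
    a=np.degrees(np.arctan2(R[1,0],R[0,0]))
    print('t',s['time'],'pos',p.round(1),'ang',a.round(2),'zaxis',R[:,2].round(4),'w',round(s['grip_width'],1),'F',np.round(s['wrist_force'],1))
    print('d mm',d.round(1),'units',(d/300).round(4),'roll units',None if ang is None else round((a-ang)/180,4))
E
python3 - <<'E'
from h import *
to(600,-110,230,16.4)
c=manip.read_camera('wrist'); R=np.array(c['R']);t=np.array(c['t']); print(-R.T@t,R, c['fovy'])
t=load('top0'); print([atz(t,*p,120).round() for p in [(345,150),(470,130),(490,255),(510,275)]])
E
```

```text
t 0.1 pos [ 231.  -471.2  244.6] ang 26.11 zaxis [-6.0e-04  1.3e-03 -1.0e+00] w 85.5 F [-0.1 -0.7  0.1]
d mm [ 490.3 -161.9   14.8] units [ 1.6344 -0.5395  0.0494] roll units 0.054
[ 304.16735708 -435.50938165  374.02033738] [[ 0.44032409 -0.89783794 -0.00131524]
 [-0.85126064 -0.41794613  0.31729538]
 [-0.28542953 -0.13859319 -0.94832585]] 71.26565887166129
[array([780., -77., 120.]), array([ 827., -384.,  120.]), array([ 516., -413.,  120.]), array([ 468., -457.,  120.])]
```

>>> jog_arm(motion=[{"offset":[0.07,-0.023,0],"roll":0},{"offset":[0.136,-0.045,0],"roll":0},{"offset":[0.136,-0.045,0],"roll":0},{"offset":[0.136,-0.045,0],"roll":0},{"offset":[0.136,-0.045,0],"roll":0},{"offset":[0.136,-0.045,0],"roll":0},{"offset":[0.136,-0.045,0],"roll":0},{"offset":[0.136,-0.045,0],"roll":0},{"offset":[0.136,-0.045,0],"roll":0},{"offset":[0.136,-0.045,0],"roll":0.02},{"offset":[0.136,-0.045,0.02],"roll":0.02},{"offset":[0.1,-0.04,0.02],"roll":0.014}])

```text
time: 1.65
eef_pos: [581.2, -134.7, 232.7]
ee_rot: [[0.96, 0.282, -0.001], [0.282, -0.96, 0.0], [-0.001, -0.0, -1.0]]
wrist_force: [-0.1, 0.3, -0.5]
grip_width: 85.5
```

```bash
python3 - <<'E'
from h import *
to(635.6,-99.7,180,16.4); shot('wrist','w1'); shot('top','t1')
E
```

```text
t 1.65 pos [ 581.2 -134.7  232.7] ang 16.35 zaxis [-6.e-04  1.e-04 -1.e+00] w 85.5 F [-0.1  0.3 -0.5]
d mm [ 62.1 -18.2  52.6] units [ 0.2071 -0.0606  0.1754] roll units -0.0003
```

View pics/w1.png

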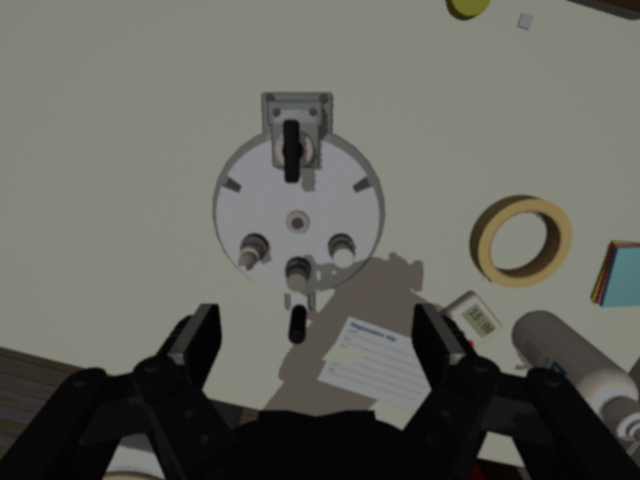

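```bash
python3 - <<'E'
from h import *
crop('w1',200,80,200,280,2,'w1b');crop('w1',260,85,80,110,7,'w1c')
E
```

```text
(no output)
```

View pics/w1c.png

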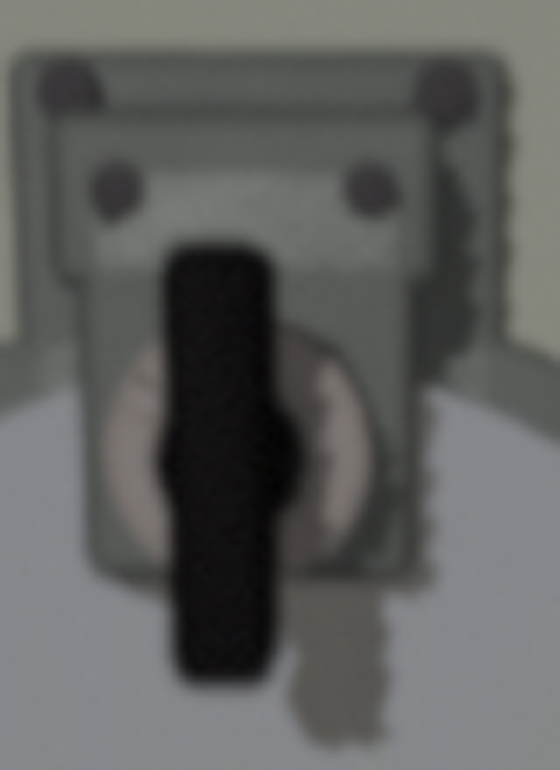

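View pics/w1b.png

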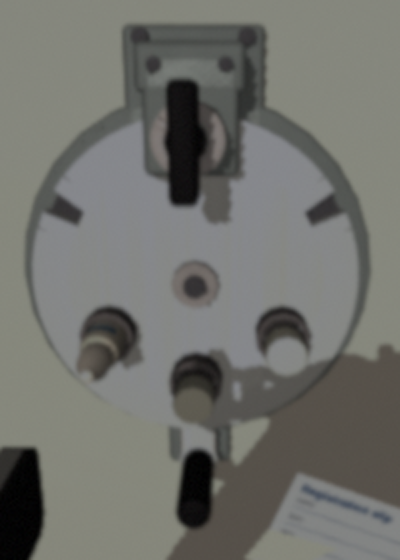

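```bash
python3 - <<'E'
from h import *
w=load('w1')
T=lambda x,y:((x+.5)/7-.5+260,(y+.5)/7-.5+85)
B=lambda x,y:((x+.5)/2-.5+200,(y+.5)/2-.5+80)
a=atz(w,*T(220,248),100);b=atz(w,*T(224,685),100);print(a,b,(a+b)/2,np.linalg.norm(a-b),np.degrees(np.arctan2(*(a-b)[[1,0]])))
h=atz(w,*B(196,287),30);p=atz(w,*B(193,512),80);print(h,p,np.linalg.norm((h-p)[:2]),np.degrees(np.arctan2(*(h-p)[[1,0]])), np.linalg.norm(((a+b)/2-h)[:2]))
print(np.degrees(np.arctan2(*((a+b)/2-p)[[1,0]])), np.linalg.norm(((a+b)/2-p)[:2]))
print(-np.array(w['R']).T@np.array(w['t']))
E
```

```text
[658.99120769 -92.38156514 100.        ] [ 614.45507165 -104.82671134  100.        ] [636.72313967 -98.60413824 100.        ] 46.24228668458957 15.612451357226195
[ 563.68557679 -119.98032294   30.        ] [ 466.57190096 -147.79959999   80.        ] 101.01969217949664 15.984940733660988 76.10142484841704
16.12605423682777 177.12040393593995
[ 659.33771444 -111.7998726   362.06827736]
```

>>> jog_arm(motion=[{"offset":[0.07,-0.02,0.05],"roll":0},{"offset":[0.07,-0.021,0.1],"roll":0},{"offset":[0.0687,-0.021,0.1],"roll":0},{"offset":[0,0,0.1],"roll":0},{"offset":[0,0,0.05],"roll":0},{"offset":[0,0,0.04],"roll":0},{"offset":[0,0,0],"roll":0}])

```text
time: 2.62
eef_pos: [634.7, -100.9, 101.2]
ee_rot: [[0.959, 0.282, -0.0], [0.282, -0.959, -0.0], [-0.0, -0.0, -1.0]]
wrist_force: [-0.0, -0.1, 0.7]
grip_width: 85.3
```

```bash
python3 - <<'E'
from h import *
to(636.2,-99,90,16.1); shot('wrist','w2'); shot('scene','s2')
crop('s2',290,200,150,140,4,'s2c')
E
```

```text
t 2.625 pos [ 634.7 -100.9  101.2] ang 16.38 zaxis [-5.e-04 -0.e+00 -1.e+00] w 85.3 F [-0.  -0.1  0.7]
d mm [ 2.  -1.4 11.2] units [ 0.0065 -0.0046  0.0372] roll units 0.0015
```

View pics/w2.png

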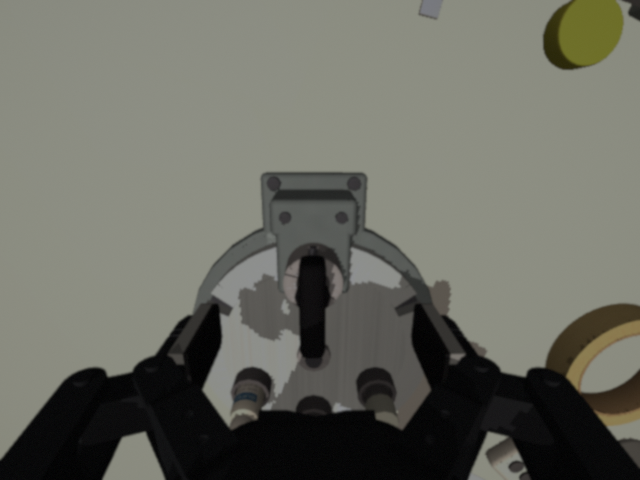

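View pics/s2c.png

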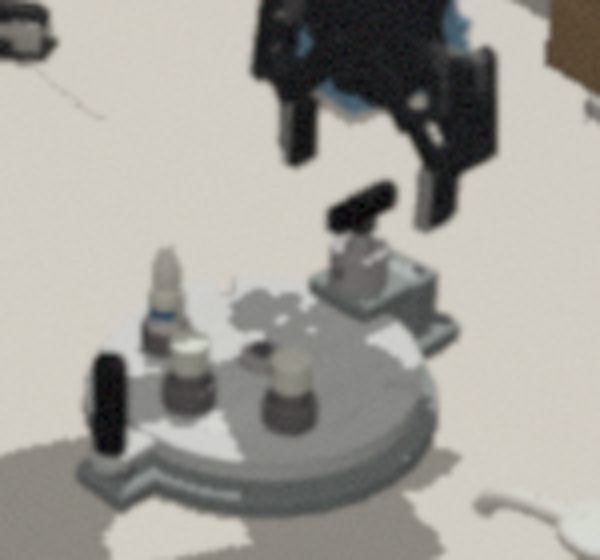

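>>> jog_arm(motion=[{"offset":[0.0065,-0.003,0.02],"roll":0.0015},{"offset":[0,0,0.0172],"roll":0},{"offset":[0,0,0],"roll":0}])

```text
time: 3.1
eef_pos: [636.3, -99.0, 89.4]
ee_rot: [[0.961, 0.278, -0.001], [0.278, -0.961, 0.0], [-0.001, -0.0, -1.0]]
wrist_force: [0.3, -0.6, 0.5]
grip_width: 85.5
```

>>> jog_arm(motion=[{"offset":[0,0,0],"roll":0},{"offset":[0,0,0],"roll":0},{"offset":[0,0,0],"roll":0},{"offset":[0,0,0],"roll":0},{"offset":[0,0,0],"roll":0},{"offset":[0,0,0],"roll":0},{"offset":[0,0,0],"roll":0}], jaw=1, grip_force=50)

```text
time: 3.98
eef_pos: [636.6, -98.7, 90.4]
ee_rot: [[0.961, 0.278, 0.0], [0.278, -0.961, 0.0], [0.0, -0.0, -1.0]]
wrist_force: [-2.3, 4.5, 4.0]
grip_width: 11.0
```

```bash
python3 - <<'E'
from h import *
to(636.2,-99,90,16.1); shot('scene','s3')
crop('s3',290,200,150,140,4,'s3c')
E
```

```text
t 3.975 pos [636.6 -98.7  90.4] ang 16.14 zaxis [ 1.e-04  5.e-04 -1.e+00] w 11.0 F [-2.3  4.5  4. ]
d mm [-0.5  0.1  0.4] units [-0.0016  0.0004  0.0013] roll units 0.0002
```

View pics/s3c.png

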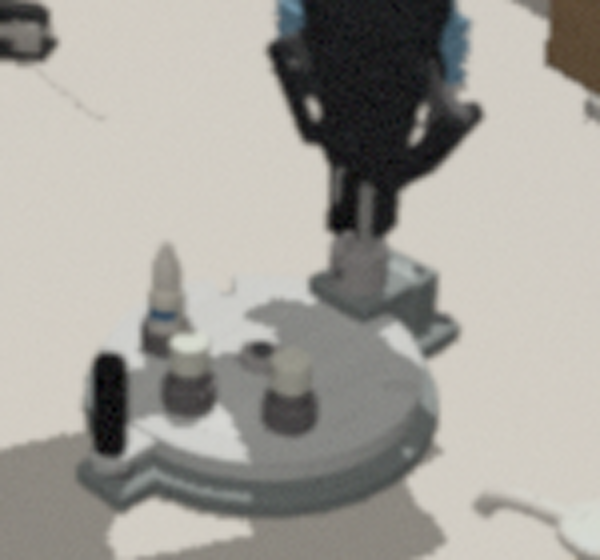

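>>> jog_arm(motion=[{"offset":[0,-0.0015,-0.02],"roll":0},{"offset":[0,0,-0.02],"roll":0},{"offset":[0,0,-0.017],"roll":0},{"offset":[0,0,0],"roll":0},{"offset":[0,0,0],"roll":0}])

```text
time: 4.65
eef_pos: [636.2, -98.7, 106.6]
ee_rot: [[0.961, 0.278, -0.001], [0.278, -0.961, 0.0], [-0.001, -0.0, -1.0]]
wrist_force: [2.0, 2.6, -11.0]
grip_width: 11.5
```

>>> jog_arm(motion=[{"offset":[0,0,0],"roll":-0.04},{"offset":[0,0,0],"roll":-0.05},{"offset":[0,0,0],"roll":-0.055},{"offset":[0,0,0],"roll":-0.055},{"offset":[0,0,0],"roll":-0.055},{"offset":[0,0,0],"roll":-0.05},{"offset":[0,0,0],"roll":-0.03},{"offset":[0,0,0],"roll":0},{"offset":[0,0,0],"roll":0}])

```text
time: 5.78
eef_pos: [636.3, -98.6, 106.9]
ee_rot: [[0.236, 0.972, -0.001], [0.972, -0.236, 0.0], [0.0, -0.001, -1.0]]
wrist_force: [2.0, 2.9, -11.2]
grip_width: 10.9
```

```bash
python3 - <<'E'
from h import *
to(636.2,-99,90,76.1);print(manip.sense()['ft_torque'])
E
```

```text
t 5.775 pos [636.3 -98.6 106.9] ang 76.32 zaxis [-8.e-04  2.e-04 -1.e+00] w 10.9 F [  2.    2.9 -11.2]
d mm [-0.4  0.  16.9] units [-0.0014  0.0002  0.0563] roll units 0.0012
[ 0.57968481 -0.49548128 -0.01547225]
```

>>> jog_arm(motion=[{"offset":[0,0,0.008],"roll":0},{"offset":[0,0,0.007],"roll":0},{"offset":[0,0,0],"roll":0},{"offset":[0,0,0],"roll":0}])

```text
time: 6.28
eef_pos: [636.4, -98.6, 102.7]
ee_rot: [[0.235, 0.972, -0.0], [0.972, -0.235, 0.0], [0.0, -0.0, -1.0]]
wrist_force: [1.1, 4.1, -10.4]
grip_width: 11.3
```

>>> jog_arm(motion=[{"offset":[0,0,0.004],"roll":0},{"offset":[0,0,0],"roll":0},{"offset":[0,0,0],"roll":0}])

```text
time: 6.65
eef_pos: [636.5, -98.6, 102.2]
ee_rot: [[0.235, 0.972, 0.0], [0.972, -0.235, -0.0], [0.0, 0.0, -1.0]]
wrist_force: [-2.2, 4.3, -4.4]
grip_width: 10.9
```

>>> jog_arm(motion=[{"offset":[0,0,0.0025],"roll":0},{"offset":[0,0,0],"roll":0}])

```text
time: 6.9
eef_pos: [636.6, -98.7, 102.1]
ee_rot: [[0.235, 0.972, 0.001], [0.972, -0.235, -0.0], [-0.0, 0.001, -1.0]]
wrist_force: [-3.9, 5.0, -1.6]
grip_width: 11.0
```

>>> jog_arm(motion=[{"offset":[0,0,0],"roll":0},{"offset":[0,0,0],"roll":0},{"offset":[0,0,0],"roll":0},{"offset":[0,0,0],"roll":0},{"offset":[0,0,0],"roll":0},{"offset":[0,0,0],"roll":0}], jaw=0)

```text
time: 7.65
eef_pos: [636.5, -98.8, 100.8]
ee_rot: [[0.235, 0.972, 0.0], [0.972, -0.235, -0.0], [-0.0, 0.0, -1.0]]
wrist_force: [0.2, 0.8, -0.5]
grip_width: 85.4
```

```bash
python3 - <<'E'
from h import *
to(464.3,-149.2,200,16.1); shot('scene','s4');shot('wrist','w4')
crop('s4',290,200,150,140,4,'s4c')
E
```

```text
t 7.65 pos [636.5 -98.8 100.8] ang 76.42 zaxis [ 0.e+00 -1.e-04 -1.e+00] w 85.4 F [ 0.2  0.8 -0.5]
d mm [ -89.5 -155.5  -99.2] units [-0.2982 -0.5184 -0.3308] roll units 0.3351
```

View pics/s4c.png

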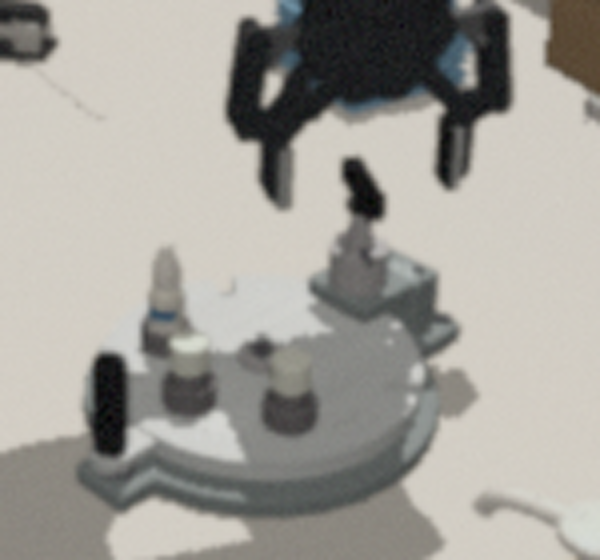

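View pics/w4.png

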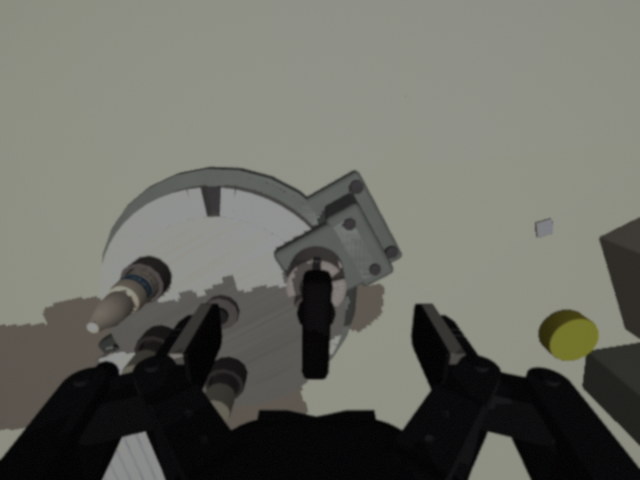

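>>> jog_arm(motion=[{"offset":[0,0,-0.11],"roll":0},{"offset":[0,0,-0.11],"roll":0},{"offset":[-0.05,-0.08,-0.11],"roll":0},{"offset":[-0.08,-0.14,0],"roll":0},{"offset":[-0.08,-0.14,0],"roll":0},{"offset":[-0.088,-0.158,0],"roll":0},{"offset":[0,0,0],"roll":0.055},{"offset":[0,0,0],"roll":0.056},{"offset":[0,0,0],"roll":0.056},{"offset":[0,0,0],"roll":0.056},{"offset":[0,0,0],"roll":0.056},{"offset":[0,0,0],"roll":0.056}])

```text
time: 9.25
eef_pos: [464.4, -149.1, 199.9]
ee_rot: [[0.962, 0.272, 0.0], [0.272, -0.962, -0.0], [0.0, 0.0, -1.0]]
wrist_force: [0.1, 0.2, 0.4]
grip_width: 85.3
```

```bash
python3 - <<'E'
from h import *
to(464.3,-149.2,67,16.1); shot('wrist','w5');shot('top','t5')
crop('t5',310,180,110,120,5,'t5c')
E
```

```text
t 9.25 pos [ 464.4 -149.1  199.9] ang 15.79 zaxis [ 3.e-04 -2.e-04 -1.e+00] w 85.3 F [0.1 0.2 0.4]
d mm [ -0.2  -0.  132.9] units [-0.0006 -0.      0.443 ] roll units -0.0017
```

View pics/w5.png

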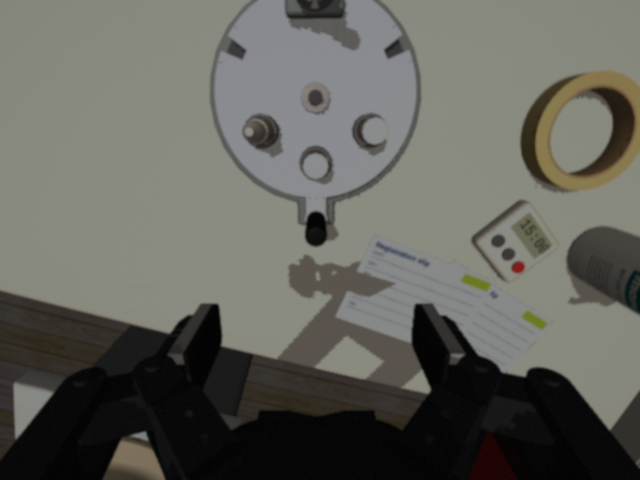

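View pics/t5c.png

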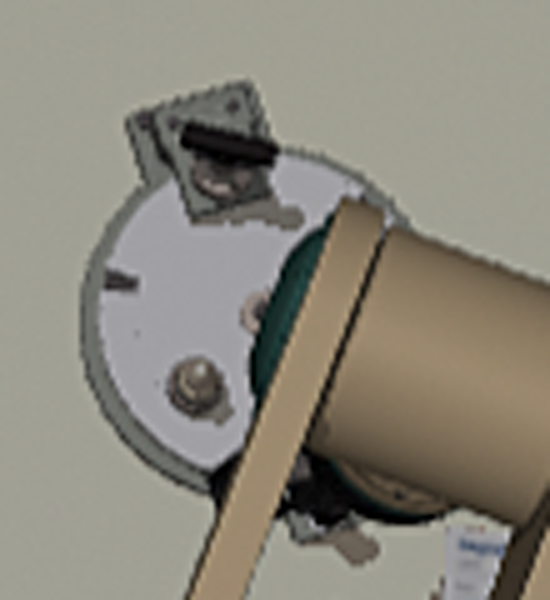

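```bash
python3 - <<'E'
from h import *
w=load('w5'); h=atz(w,315.5,97.5,30); p=atz(w,316,222,80); print(h,p,np.linalg.norm((h-p)[:2]),np.degrees(np.arctan2(*(h-p)[[1,0]])))
E
```

```text
[ 565.49620361 -120.04394787   30.        ] [ 475.87038974 -145.83742471   80.        ] 93.26355107971972 16.055327063411713
```

>>> jog_arm(motion=[{"offset":[0,0,0.1],"roll":-0.0017},{"offset":[0,0,0.12],"roll":0},{"offset":[0,0,0.12],"roll":0},{"offset":[0,0,0.06],"roll":0},{"offset":[0,0,0.04],"roll":0},{"offset":[0,0,0],"roll":0}])

```text
time: 10.1
eef_pos: [464.2, -149.1, 67.4]
ee_rot: [[0.959, 0.284, -0.001], [0.284, -0.959, 0.0], [-0.001, -0.001, -1.0]]
wrist_force: [-0.8, 0.6, 0.1]
grip_width: 85.2
```

>>> jog_arm(motion=[{"offset":[0,0,0],"roll":0},{"offset":[0,0,0],"roll":0},{"offset":[0,0,0],"roll":0},{"offset":[0,0,0],"roll":0},{"offset":[0,0,0],"roll":0},{"offset":[0,0,0],"roll":0},{"offset":[0,0,0],"roll":0}], jaw=1, grip_force=20)

```text
time: 10.98
eef_pos: [464.6, -149.2, 68.1]
ee_rot: [[0.959, 0.283, 0.0], [0.283, -0.959, -0.0], [0.0, 0.0, -1.0]]
wrist_force: [-1.8, 0.3, 4.3]
grip_width: 17.0
```

```bash
python3 - <<'E'
from h import *
to(464.3,-149.2,67,16.1); shot('scene','s6')
crop('s6',290,200,150,140,4,'s6c')
E
```

```text
t 10.975 pos [ 464.6 -149.2   68.1] ang 16.43 zaxis [ 4.e-04 -3.e-04 -1.e+00] w 17.0 F [-1.8  0.3  4.3]
d mm [-0.3 -0.1  1.1] units [-0.0009 -0.0004  0.0038] roll units 0.0018
```

View pics/s6c.png

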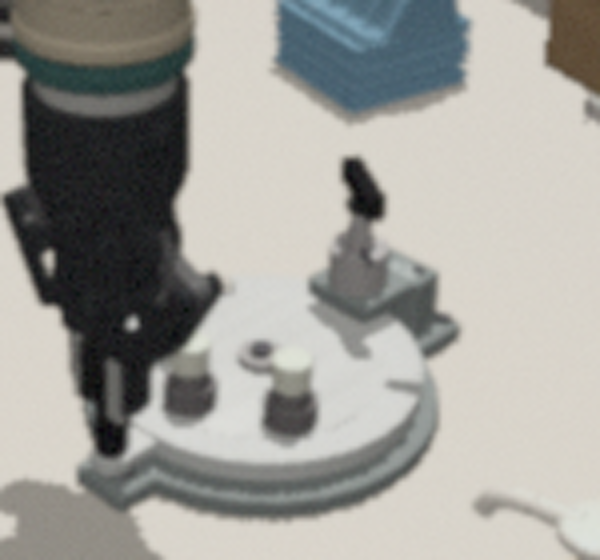

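>>> jog_arm(motion=[{"offset":[0.00133,0.0305,0],"roll":-0.02778},{"offset":[0.00133,0.0305,0],"roll":-0.02778},{"offset":[0.00133,0.0305,0],"roll":-0.02778},{"offset":[0.00133,0.0305,0],"roll":-0.02778},{"offset":[0.00133,0.0305,0],"roll":-0.02778},{"offset":[0.00133,0.0305,0],"roll":-0.02778},{"offset":[0,0,0],"roll":0}])

```text
time: 11.9
eef_pos: [493.4, -195.8, 68.2]
ee_rot: [[0.69, 0.724, 0.001], [0.724, -0.69, -0.0], [0.001, 0.001, -1.0]]
wrist_force: [0.1, 0.3, 5.1]
grip_width: 17.1
```

>>> jog_arm(motion=[{"offset":[0.00133,0.0305,0],"roll":-0.02778},{"offset":[0.00133,0.0305,0],"roll":-0.02778},{"offset":[0.00133,0.0305,0],"roll":-0.02778},{"offset":[0.00133,0.0305,0],"roll":-0.02778},{"offset":[0.00133,0.0305,0],"roll":-0.02778},{"offset":[0.00133,0.0305,0],"roll":-0.02778},{"offset":[0,0,0],"roll":0},{"offset":[0,0,0],"roll":0}])

```text
time: 12.9
eef_pos: [540.6, -221.3, 68.2]
ee_rot: [[0.238, 0.971, 0.001], [0.971, -0.238, -0.0], [-0.0, 0.001, -1.0]]
wrist_force: [0.2, 0.3, 4.5]
grip_width: 17.5
```

```bash
python3 - <<'E'
from h import *
th=np.radians(196.1+60); ax=np.array([564.8,-120])
to(*(ax+105*np.array([np.cos(th),np.sin(th)])),67,76.1); shot('scene','s7'); shot('top','t7'); shot('wrist','w7')
p=manip.sense()['eef_pos'][:2]-ax; print(np.linalg.norm(p),np.degrees(np.arctan2(p[1],p[0]))%360-196.1)
crop('s7',290,200,150,140,4,'s7c');crop('t7',310,180,110,120,5,'t7c')
E
```

```text
t 12.9 pos [ 540.6 -221.3   68.2] ang 76.25 zaxis [ 8.e-04 -3.e-04 -1.e+00] w 17.5 F [0.2 0.3 4.5]
d mm [-0.8 -0.8  1.2] units [-0.0028 -0.0028  0.0038] roll units 0.0008
104.20942110475218 60.44350264444941
```

View pics/s7c.png

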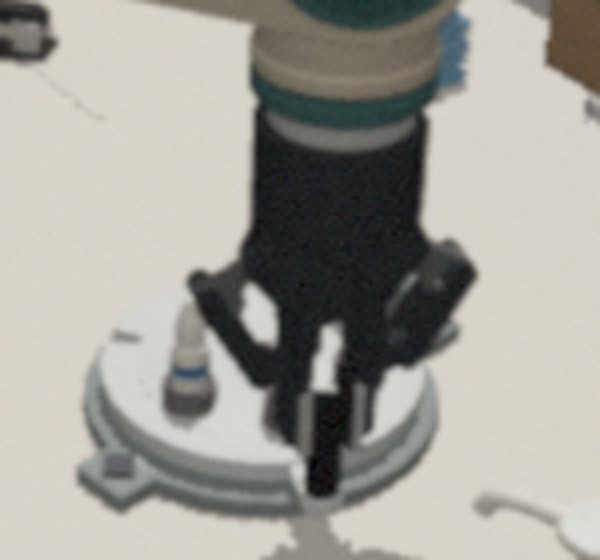

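View pics/t7c.png

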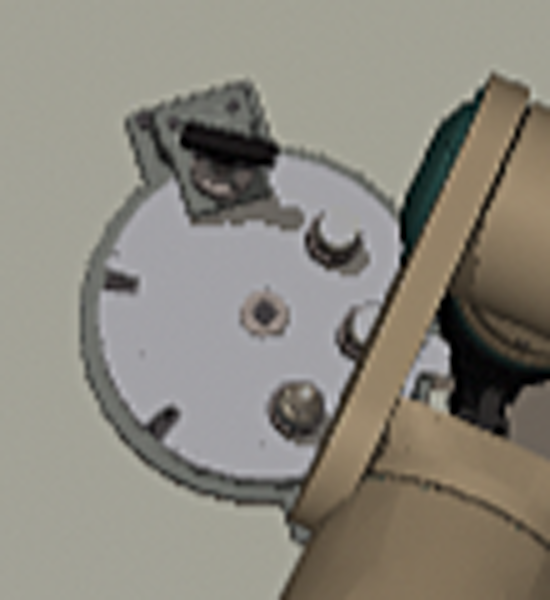

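View pics/w7.png

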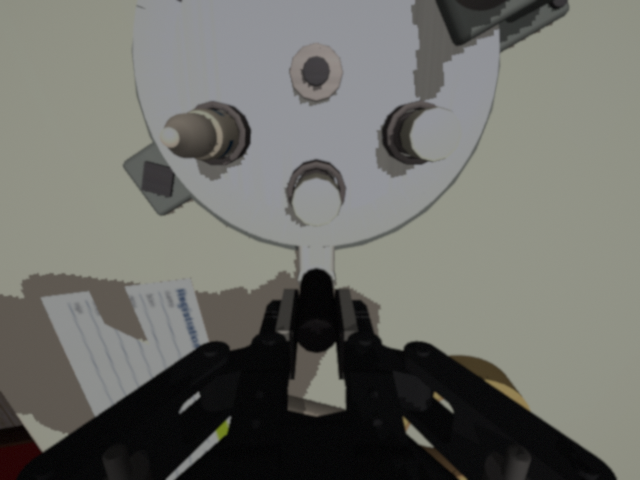

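>>> jog_arm(motion=[{"offset":[0,0,0],"roll":0},{"offset":[0,0,0],"roll":0},{"offset":[0,0,0],"roll":0},{"offset":[0,0,0],"roll":0},{"offset":[0,0,0],"roll":0},{"offset":[0,0,0],"roll":0},{"offset":[0,0,-0.05],"roll":0},{"offset":[0,0,-0.1],"roll":0},{"offset":[0,0,-0.15],"roll":0},{"offset":[0,0,-0.13],"roll":0},{"offset":[0,0,0],"roll":0}], jaw=0)

```text
time: 14.42
eef_pos: [542.0, -222.2, 202.5]
ee_rot: [[0.235, 0.972, 0.008], [0.972, -0.234, -0.004], [-0.002, 0.009, -1.0]]
wrist_force: [-0.2, -0.6, -0.4]
grip_width: 85.7
```

```bash
python3 - <<'E'
from h import *
to(636.5,-98.7,102,76.3); shot('wrist','w8'); shot('scene','s8'); crop('s8',290,200,150,140,4,'s8c')
E
```

```text
t 14.425 pos [ 542.  -222.2  202.5] ang 76.44 zaxis [ 0.0081 -0.0041 -1.    ] w 85.7 F [-0.2 -0.6 -0.4]
d mm [142.4  62.  100.7] units [0.4748 0.2066 0.3357] roll units 0.0008
```

View pics/w8.png

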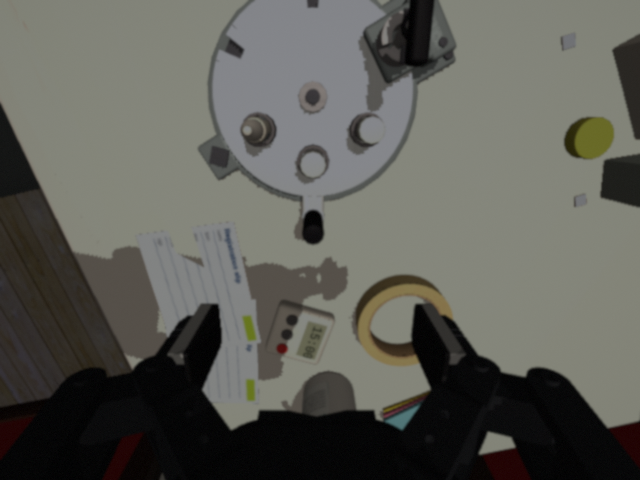

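View pics/s8c.png

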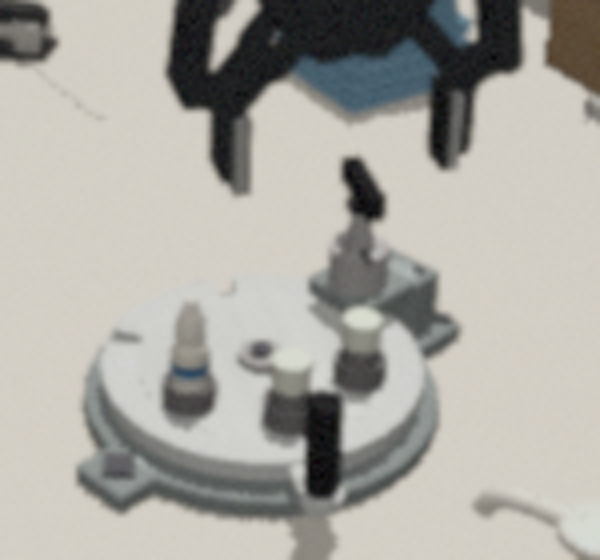

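```bash
python3 - <<'E'
from h import *
w=load('w8'); h=atz(w,313,97.5,30); p=atz(w,313,216,80); l=atz(w,313.5,200,27)
n=atz(w,313,3,28)
for q in(p,l): print(h,q,np.linalg.norm((h-q)[:2]),np.degrees(np.arctan2(*(h-q)[[1,0]])))
to(636.5,-98.7,102,76.3)
E
```

```text
[ 565.37824417 -119.81216676   30.        ] [ 544.22774912 -206.47514658   80.        ] 89.20658895480113 76.28481300043431
[ 565.37824417 -119.81216676   30.        ] [ 544.99641548 -205.24053462   27.        ] 87.82610645803297 76.58101180314029
t 14.525 pos [ 540.6 -221.5  197.6] ang 76.43 zaxis [ 1.1e-03 -6.0e-04 -1.0e+00] w 85.1 F [ 0.1 -0.1 -0.7]
d mm [141.9  64.3  95.6] units [0.4731 0.2144 0.3186] roll units 0.0007
```

>>> jog_arm(motion=[{"offset":[0.07,0.03,0],"roll":0},{"offset":[0.12,0.055,0],"roll":0},{"offset":[0.12,0.055,0],"roll":0},{"offset":[0.11,0.05,0],"roll":0},{"offset":[0.0531,0.0244,0.05],"roll":0.0007},{"offset":[0,0,0.09],"roll":0},{"offset":[0,0,0.09],"roll":0},{"offset":[0,0,0.05],"roll":0},{"offset":[0,0,0.02],"roll":0},{"offset":[0,0,0],"roll":0},{"offset":[0,0,0],"roll":0}])

```text
time: 15.9
eef_pos: [636.8, -98.8, 108.1]
ee_rot: [[0.237, 0.972, 0.002], [0.972, -0.237, -0.001], [-0.0, 0.002, -1.0]]
wrist_force: [-0.4, 0.7, 0.9]
grip_width: 85.7
```

```bash
python3 - <<'E'
from h import *
shot('wrist','w9'); to(636.5,-98.7,102,76.3)
E
```

```text
t 15.95 pos [636.9 -98.8 108.1] ang 76.31 zaxis [ 2.e-03 -5.e-04 -1.e+00] w 85.5 F [-0.1 -0.1  0.4]
d mm [ 0.  -0.4  6.1] units [ 0.     -0.0013  0.0202] roll units 0.0
```

View pics/w9.png

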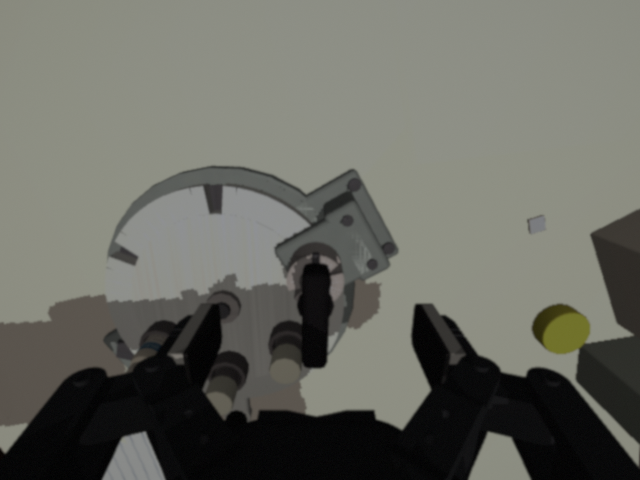

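>>> jog_arm(motion=[{"offset":[0,-0.0013,0.012],"roll":0},{"offset":[0,0,0.0082],"roll":0},{"offset":[0,0,0],"roll":0}])

```text
time: 16.32
eef_pos: [635.8, -98.5, 100.3]
ee_rot: [[0.237, 0.972, -0.001], [0.972, -0.237, 0.0], [-0.0, -0.001, -1.0]]
wrist_force: [1.4, -0.6, -0.3]
grip_width: 85.4
```

>>> jog_arm(motion=[{"offset":[0,0,0],"roll":0},{"offset":[0,0,0],"roll":0},{"offset":[0,0,0],"roll":0},{"offset":[0,0,0],"roll":0},{"offset":[0,0,0],"roll":0},{"offset":[0,0,0],"roll":0},{"offset":[0,0,0],"roll":0}], jaw=1, grip_force=50)

```text
time: 17.2
eef_pos: [636.2, -98.6, 101.0]
ee_rot: [[0.237, 0.972, 0.001], [0.972, -0.237, -0.0], [-0.0, 0.001, -1.0]]
wrist_force: [2.7, -1.3, -0.2]
grip_width: 11.0
```

>>> jog_arm(motion=[{"offset":[0,0,-0.008],"roll":0},{"offset":[0,0,-0.0075],"roll":0},{"offset":[0,0,0],"roll":0},{"offset":[0,0,0],"roll":0}])

```text
time: 17.7
eef_pos: [635.8, -98.5, 103.3]
ee_rot: [[0.237, 0.972, -0.001], [0.972, -0.237, 0.0], [0.0, -0.001, -1.0]]
wrist_force: [7.7, -0.9, -11.1]
grip_width: 11.0
```

>>> jog_arm(motion=[{"offset":[0,0.001,-0.0065],"roll":0},{"offset":[0,0,0],"roll":0},{"offset":[0,0,0],"roll":0}])

```text
time: 18.08
eef_pos: [635.8, -98.5, 104.9]
ee_rot: [[0.237, 0.972, -0.002], [0.972, -0.237, 0.0], [-0.0, -0.002, -1.0]]
wrist_force: [6.1, -0.3, -11.3]
grip_width: 11.2
```

>>> jog_arm(motion=[{"offset":[0,0,-0.0015],"roll":0},{"offset":[0,0,0],"roll":0.04},{"offset":[0,0,0],"roll":0.05},{"offset":[0,0,0],"roll":0.055},{"offset":[0,0,0],"roll":0.055},{"offset":[0,0,0],"roll":0.055},{"offset":[0,0,0],"roll":0.05},{"offset":[0,0,0],"roll":0.029},{"offset":[0,0,0],"roll":0},{"offset":[0,0,0],"roll":0}])

```text
time: 19.32
eef_pos: [635.8, -98.4, 105.3]
ee_rot: [[0.96, 0.279, -0.002], [0.279, -0.96, 0.001], [-0.002, -0.001, -1.0]]
wrist_force: [5.6, -0.6, -11.0]
grip_width: 11.4
```

```bash
python3 - <<'E'
from h import *
to(636.2,-98.9,90,16.1);print(manip.sense()['ft_torque'])
E
```

```text
t 19.325 pos [635.8 -98.4 105.3] ang 16.19 zaxis [-2.2e-03  6.0e-04 -1.0e+00] w 11.4 F [  5.6  -0.6 -11. ]
d mm [ 0.3  0.6 15.3] units [0.001  0.0021 0.0509] roll units 0.0005
[-0.12324595 -1.23543442 -0.00391459]
```

Twisted back. Lower toward home watching the force.

>>> jog_arm(motion=[{"offset":[0.001,0,0.01],"roll":0},{"offset":[0,0,0.012],"roll":0},{"offset":[0,0,0.012],"roll":0},{"offset":[0,0,0.01],"roll":0},{"offset":[0,0,0],"roll":0},{"offset":[0,0,0],"roll":0}])

```text
time: 20.08
eef_pos: [636.2, -98.4, 94.6]
ee_rot: [[0.96, 0.279, -0.001], [0.279, -0.96, 0.0], [-0.001, -0.0, -1.0]]
wrist_force: [0.2, 0.7, -8.6]
grip_width: 10.9
```

>>> jog_arm(motion=[{"offset":[0,0,0.01],"roll":0},{"offset":[0,0,0.009],"roll":0},{"offset":[0,0,0],"roll":0},{"offset":[0,0,0],"roll":0}])

```text
time: 20.58
eef_pos: [636.5, -98.5, 89.4]
ee_rot: [[0.96, 0.279, 0.0], [0.279, -0.96, -0.0], [0.0, 0.0, -1.0]]
wrist_force: [-3.4, -0.4, -2.2]
grip_width: 11.2
```

>>> jog_arm(motion=[{"offset":[0,0,0.002],"roll":0},{"offset":[0,0,0],"roll":0}])

```text
time: 20.82
eef_pos: [636.6, -98.5, 89.4]
ee_rot: [[0.96, 0.279, 0.001], [0.279, -0.96, -0.0], [0.0, 0.0, -1.0]]
wrist_force: [-5.7, 1.5, 1.9]
grip_width: 11.3
```

>>> jog_arm(motion=[{"offset":[0,0,0],"roll":0},{"offset":[0,0,0],"roll":0},{"offset":[0,0,0],"roll":0},{"offset":[0,0,0],"roll":0},{"offset":[0,0,0],"roll":0},{"offset":[0,0,0],"roll":0},{"offset":[0,0,-0.08],"roll":0},{"offset":[0,0,-0.12],"roll":0},{"offset":[0,0,-0.15],"roll":0},{"offset":[-0.05,0,-0.1],"roll":0},{"offset":[0,0,0],"roll":0},{"offset":[0,0,0],"roll":0}], jaw=0)

```text
time: 22.32
eef_pos: [621.9, -102.6, 221.8]
ee_rot: [[0.96, 0.279, -0.002], [0.279, -0.96, 0.0], [-0.001, -0.001, -1.0]]
wrist_force: [0.0, 0.5, -0.3]
grip_width: 85.7
```

```bash
python3 - <<'E'
from h import *
to(636.2,-98.9,90,16.1); shot('wrist','w10'); shot('scene','s10'); shot('top','t10'); crop('s10',290,200,150,140,4,'s10c'); crop('w10',180,60,240,320,2,'w10c'); crop('t10',310,180,110,120,5,'t10c')
E
```

```text
t 22.325 pos [ 621.9 -102.6  221.8] ang 16.18 zaxis [-1.7e-03  4.0e-04 -1.0e+00] w 85.7 F [ 0.   0.5 -0.3]
d mm [ 14.9   0.6 131.8] units [0.0498 0.0019 0.4394] roll units 0.0005
```

View pics/s10c.png

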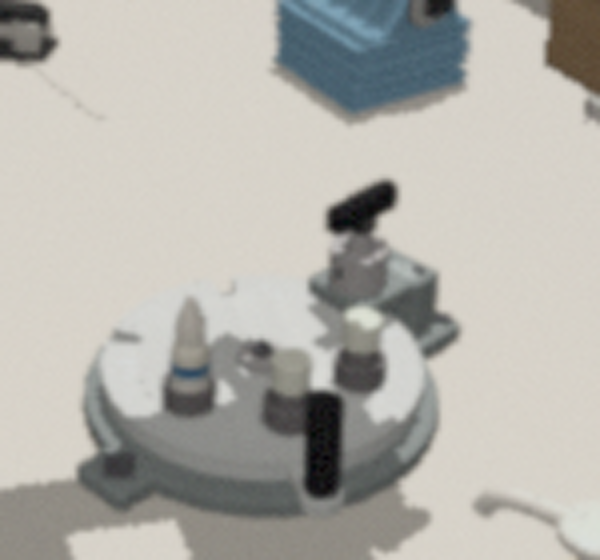

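View pics/w10.png

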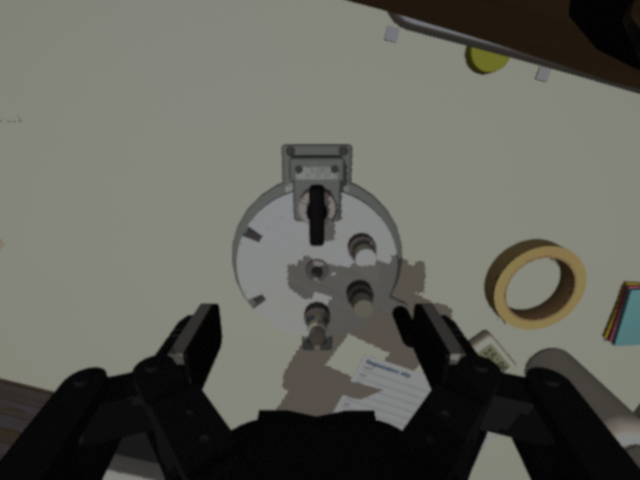

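View pics/t10c.png

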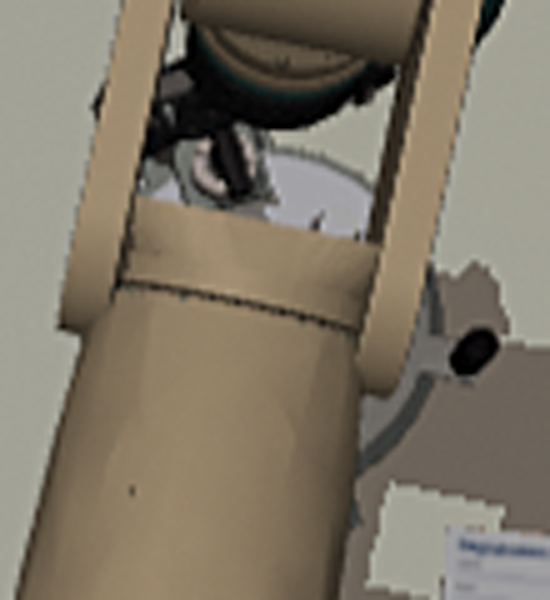

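The T bar sits in the scene view at (330–395, 180–230) in the crop, the same place as before lifting. That means it is home and radial. The dropper stands in line with the diamond tab, and the vials are upright.

```bash
python3 - <<'E'
from h import *
print(manip.close_job())
E
```

```text
the job is handed in; nothing more can be done
None
```

The job is handed in, at about 22 s of the 64 s allowed. No verdict came back.

- **Plunger out:** I gripped the T handle, lifted it about 16 mm and twisted it 60° counterclockwise. I then lowered it into its notch and let go. The camera showed the bar still raised and turned.
- **Dial turned:** I turned the dial by the black post along its arc. Hand travel gave about +60.3°. The wrist picture gave 60.2 to 60.5°, inside the pin's 2° pull-in range.
- **Plunger home:** I lifted the T handle about 4 mm, twisted it back 60° and lowered it. The hand came down to z = 89.4 mm, below the 90.4 mm at the first grip, so the pin went into the notch.

**Last checks:**
- After release, the scene picture showed the T bar exactly where it was at the start, radial and down.
- The dropper stood at the front by the diamond tab, and both vials were upright in their pockets.
- The gripper was clear, with no contact force.
- I saw no sign that the timer, tape roll or stapler had moved, but I did not measure them.

**Limits:** One wrist-picture reading put the post about 93 mm from the dial axis instead of 105 mm. I put that down to where I read the pixel, and the grasp on the post was good. At the end the arm blocked the top camera's view of the dropper, so its final position rests on the scene and wrist pictures.

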